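# Press a spool flange home with the removable crank

### The arm

A 6-joint arm with a two-finger parallel gripper is mounted at the origin on the work surface. World frame = base frame: x ahead of the robot, y to its left, z up, the work surface at z = 0. Lengths are in m, angles in rad, forces in N, time in s.
With the tool pointing down it reaches from about 0.35 to 0.8 m from the base axis. Payload 7.3 kg.
Tool frame: the origin (TCP) lies between the finger pads; the fingertips stand 25 mm ahead of it and the grasp point (between the pads) lies 6 mm ahead of it (r.tip_extent is the distance from the TCP to the fingertips, in m); z points along the fingers, y is the direction in which the jaws open and shut (so a half turn about z gives the same grasp; the last joint's range is limited). The gripper opens to 85 mm and grips with 20 to 120 N. Pads are 22 mm wide; open, the fingers measure 114 mm over their backs; the gripper's body (76 mm by 85 mm) begins 54 mm behind the grasp point. The pads swing forward as they close: fully open they stand 13 mm farther back than shut.
Start: joints at [-1.26, 0.342, 1.524, -0, 1.275, -0.146], TCP at [0.232, -0.471, 0.256] pointing down, gripper open.
Joint ranges: [-2.53, 2.53], [-0.77, 2.02], [0.04, 2.7], [-1, 4.14], [0.28, 2.66], [-3.11, 3.11]. Speed limits (rad/s): [2.57, 2.57, 3.14, 3.14, 3.14, 3.14].

### API

Orientations are given as a unit quaternion [x, y, z, w].
In Python, from workcell import r, command_gripper, optics gives the robot as it stands. The module is installed in compiled form; this text tells all that it offers. Calls block until the motion is done:
- r.reach(position, orientation): joint-space move of the TCP to a pose.
- r.move_straight(position, orientation=None, speed=0.15, max_force=None): straight line of the TCP; orientation=None keeps the orientation; speed is the mean speed in m/s. With max_force (N) it stops when the force on the tool has changed by that much, and returns True; else False.
- r.movej(angles): joint-space move.
- command_gripper(opening, force=None): finger opening in m; force is the grip in N (None keeps the last); returns when the fingers have stopped.
- r.hold(seconds).
- r.solve_ik(position, orientation): joint angles nearest the present ones, or None.
- r.read_state(): the state.
- optics.get_image(name): name is "scene" or "top" or "wrist"; returns (picture, depth): 420x560x3 uint8, red, green, blue; 420x560 float32, m along the optical axis (not along the pixel's ray), 0 where there is no reading.
- optics.camera_model(name): a dict with "K" (3x3 intrinsics, pixels), "k1" (the pictures are not rectified: a ray, as slopes to the right and down, at radius r is drawn at 1 + k1 r^2 times it, then the intrinsics apply), "R" (3x3) and "t" (3): a world point X has camera coordinates R X + t; the wrist camera has in their place "tool_from_camera" (4x4, takes a point from camera to tool coordinates, whose origin is the TCP and whose axes are the flange's). Camera axes: x right, y down, z forward; pixel columns grow to the right and rows downward; lengths in m; the calibration is good to about 2 mm. A picture is of the moment at which its call begins: read the wrist's pose just before it. camera_model takes no time and is no camera call.
A pose or a line that the arm cannot do raises r.PlanningError and nothing moves.
- r.finish_job(): hands the job in, once; it reports no verdict.
The state is a dict: "time_s": time; "joint_positions": joint angles; "dq": joint speeds; "tau": joint torques, N m; "eef_pos": TCP position; "eef_rot": TCP orientation; "contact_force": force on the tool from outside, world axes, zero at the start; "torque": the same for the moment, N m; "grip_width": finger opening in m.
Only numpy, scipy, OpenCV 4.12 (cv2) and the standard library are available. Lean on these libraries where they do the work, as an engineer would, in place of code of your own. Each camera call takes 0.05 s, during which the arm holds its last target. There are 200 camera calls.

### The job

The top flange of the wooden spool in the green screw press is only part way on. Take the loose crank from the rubber mat, fit it fully down on the square end of the press screw without ramming it, and wind clockwise until the flange is home and firmly clamped, but not crushed. Then lift the crank straight off and stand it gently back on the mat, leaving the spool clamped and everything else on the bench undisturbed.

Things in the scene. Friction and masses are not known exactly. Their poses are not given: they have to be found in the camera images.
- screw_end (a point): top end of the press screw, an upright steel square, 14 mm across flats; this point is on the screw axis at the foot of the square, on a round 24 mm shoulder (8 mm high) that carries the crank; the square rises 32 mm above it (top 3 mm tapered to 10 mm); x and y axes square to the flats, turning with the screw; the crank fits in any of four quarter turns, home with its origin 19 mm above
- crank: loose steel crank, 0.4 to 0.55 kg, standing on its hub; origin at the hub's centre, z up; hub: upright block 34 x 34 x 38 mm with a through bore 15.2 mm square, flats square to the crank's x and y; its +y and -y flats are free to grasp; from its +x flat runs a level arm, 20 mm wide, topping out 10 mm below the hub's top, to the hand grip; along -x a short arm with a 32 mm ball at 46 mm
- grip_mid (a point): middle of the crank's black hand grip: upright, 24 mm in diameter, 42 mm tall (21 mm up and down from here, starting 5 mm below the hub's top), turning freely about its own upright axis; it lies 70 mm along the crank's x and 35 mm above the hub's centre
- screw: press screw, right-hand thread: clockwise from above lowers it and the platen by 10 mm a turn; its friction is 0.25 N m (3.6 N sideways at the hand grip, a little more when turned fast); each 100 N of pressing force adds 0.16 N m (2.3 N at the grip); when the hand stops, friction can take up to those 3.6 N off the felt effort; let go, it holds some 150 N and springs back a little from more
- platen: dark round platen, 76 mm in diameter, at the foot of the screw; origin at the centre of its flat underside, which presses on the spool; starts 1 to 10 mm above the flange; 5 to 12 mm of travel (half a turn to one and a quarter) brings the flange home
- spool: pale wooden spool on the press bed, 64 mm in diameter; origin at the centre of its underside. Hand-turned: 66 to 70 mm tall with its 10 mm thick top flange home. The flange stands 2 to 4 mm proud and slides down at 40 N; once home the force climbs 100 N in about 20 degrees of crank: use small slow steps. Firmly clamped: 150 to 300 N (7 to 8 N at the grip); under 120 N is slack, over 500 N crushes
- press: green bench screw press bolted to the bench: base 150 x 240 mm, columns 172 mm apart along its y axis, crosshead 216 mm long with its top 170 mm above the bench and 12 mm column ends on it; origin at the centre of its underside
- mat: black rubber mat fixed on the bench, 200 mm along its x, 180 mm along its y, 4 mm thick; origin at the centre of its underside
- wrench: steel wrench 200 mm long, lying; leave alone
- pump: aluminium bicycle pump 300 mm long, lying; leave alone
- spare_spool: finished wooden spool 64 mm in diameter, 70 mm tall, standing; leave alone
- screwdriver: screwdriver with red handle, 190 mm, lying; leave alone
- grease_tin: tin 70 mm in diameter, 55 mm tall, standing; leave alone
Things that resemble listed ones, but are neither listed nor needed, are in the scene too. There is more than one size of the crank; the job needs the largest.

How it is judged:
On the way, in this order (a step that is already met when the one before it is completed fails the run):
1. the crank is fully down on the square end of the screw (z of crank in the frame of screw_end below 0.0225 m and horizontal distance between crank and screw_end below 0.004 m and angle between crank's own z axis and vertical below 0.12 rad), for 0.2 s.
2. wound with the crank in place until the flange is home and clamped with more than 120 N (it cannot be so clamped before it is home) (contact force between platen and spool above 120 N and z of crank in the frame of screw_end below 0.026 m and horizontal distance between crank and screw_end below 0.005 m), for 0.1 s.
At the end, for the whole second after the job is handed in: The spool is still clamped with more than 80 N (so its flange is home), and the crank stands upright (within 0.1 rad) at rest with its whole hub on the rubber mat (hub centre within 85 mm of the mat's centre along its x, 75 mm along its y) (contact force between platen and spool above 80 N and angle between crank's own z axis and vertical below 0.1 rad and z of crank in the frame of mat between 0.02 and 0.026 m and x of crank in the frame of mat between -0.085 and 0.085 m and y of crank in the frame of mat between -0.075 and 0.075 m and linear speed of crank below 0.02 m/s); the robot touches nothing.
It fails at once if the crank rammed onto the screw with more than 45 N before it is home (contact force between crank and screw above 45 N and z of crank in the frame of screw_end above 0.026 m).
It fails at once if the spool crushed: pressed with more than 500 N (contact force between platen and spool above 500 N).
It fails at once if the crank dropped (falling at over 0.45 m/s with no finger on it) (linear speed of crank above 0.45 m/s and contact force between the fingers and crank below 0.5 N).
It fails at once if a thing on the bench disturbed (moved over 20 mm) (distance of any of wrench, pump, spare_spool, screwdriver, grease_tin from where it was at the start of the episode above 0.02 m).
It fails at once if the spool knocked off its place in the press (moved over 12 mm) (distance of spool from where it was at the start of the episode above 0.012 m).
It also fails if it takes over 72 s, if anything falls off the work surface, if the arm or the gripper's body presses on something with over 40 N, if the wrist force passes 120 N, or if a joint passes its speed limit or range.

## Working session

There is one attempt and no reset: what is moved stays moved. The work goes in short steps, each a Python script; the robot and the scene stay as the last script left them, time stands still between calls to the robot, and variables do not carry over. Pictures are saved under pics/ and viewed, about 8 in all and at most 12, crops included, and the job is handed in when it is done.

```bash
mkdir -p pics; cat > h.py <<'E'
import numpy as np, cv2
from workcell import r, command_gripper, optics
def shot(n,f=None):
    s=r.read_state(); p,d=optics.get_image(n)
    if f: cv2.imwrite('pics/'+f,cv2.cvtColor(p,cv2.COLOR_RGB2BGR)); np.save('pics/'+f+'.npy',d)
    return s,p,d
E
python3 - <<'E'
from h import *
for n in ('top','scene'):
    shot(n,n+'1.png'); print(n,optics.camera_model(n))
s,_,_=shot('wrist','wrist1.png'); print(s); print(optics.camera_model('wrist'),r.tip_extent)
E
```

```text
top {'K': array([[485.38285035,   0.        , 283.40895007],
       [  0.        , 485.38285035, 208.6550988 ],
       [  0.        ,   0.        ,   1.        ]]), 'k1': -0.05557657644908733, 'R': array([[-0.02953614, -0.99956252, -0.00154498],
       [-0.97306594,  0.02910665, -0.22868204],
       [ 0.22862697, -0.00525102, -0.97349994]]), 't': array([0.0194934 , 0.58156409, 1.24679995])}
scene {'K': array([[528.69869432,   0.        , 279.05062871],
       [  0.        , 528.69869432, 210.93450376],
       [  0.        ,   0.        ,   1.        ]]), 'k1': -0.03962994189239833, 'R': array([[-0.1403032 ,  0.9899836 , -0.01573143],
       [ 0.66560317,  0.08254463, -0.74172691],
       [-0.73299893, -0.11453755, -0.6705175 ]]), 't': array([ 0.07551181, -0.25689686,  1.80061573])}
{'time_s': 0.1, 'joint_positions': array([-1.26000029e+00,  3.42661012e-01,  1.52493839e+00,  4.61390698e-05,
        1.27540956e+00, -1.45996949e-01]), 'dq': array([ 4.91446782e-04, -2.52191171e-04, -1.97723024e-03, -4.33301432e-04,
       -9.22840331e-05,  1.41529727e-03]), 'tau': array([ 1.63081582e-03,
[... 255 characters left out ...]
e': array([ 0.30864401, -1.13499663,  0.99674767]), 'torque': array([-0.00358541, -0.01220873,  0.0389475 ]), 'grip_width': 0.0852989877545759}
{'K': array([[321.57940178,   0.        , 280.43425993],
       [  0.        , 321.57940178, 209.76086099],
       [  0.        ,   0.        ,   1.        ]]), 'k1': 0.008866488909780186, 'tool_from_camera': array([[ 8.62450159e-04, -9.55573097e-01, -2.94752967e-01,
         7.56705404e-02],
       [ 9.99998222e-01,  3.29791005e-04,  1.85684039e-03,
        -2.68132451e-04],
       [-1.67713984e-03, -2.94754044e-01,  9.55571683e-01,
        -1.16868434e-01],
       [ 0.00000000e+00,  0.00000000e+00,  0.00000000e+00,
         1.00000000e+00]])} 0.025
```

View pics/top1.png

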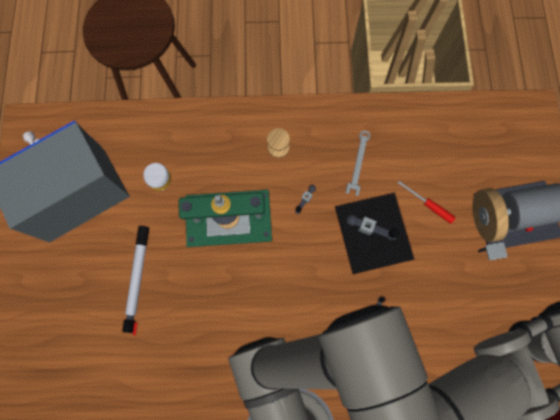

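View pics/scene1.png

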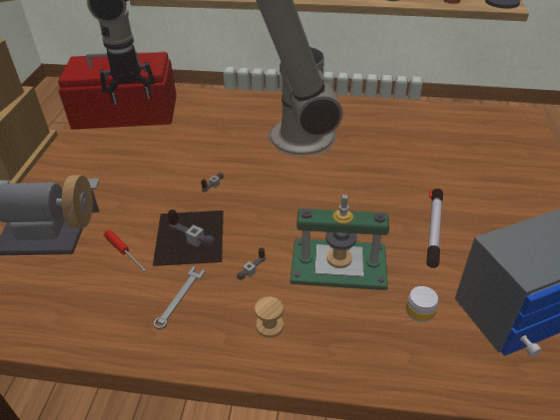

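The top view shows the mat at about (374,232) with the large crank's hub at (368,227), and the press crosshead at (225,203) with the screw at (220,202). The smaller cranks are off the mat. Next I'll locate these and look from near with the wrist camera.

```bash
cat >> h.py <<'E'
from scipy.spatial.transform import Rotation as Ro
def cam(n,s=None):
    c=optics.camera_model(n)
    if n=='wrist':
        T=c['tool_from_camera']; Rt=Ro.from_quat(s['eef_rot']).as_matrix()
        Rw=Rt@T[:3,:3]; o=Rt@T[:3,3]+s['eef_pos']
    else: Rw=c['R'].T; o=-Rw@c['t']
    return c['K'],c['k1'],Rw,o
def rays(n,uv,s=None):
    K,k1,Rw,o=cam(n,s)
    uv=np.atleast_2d(np.asarray(uv,float))
    p=cv2.undistortPoints(uv[:,None],K,np.array([k1,0,0,0,0.]))[:,0]
    return o,np.c_[p,np.ones(len(p))]@Rw.T
def onplane(n,uv,z,s=None):
    o,d=rays(n,uv,s); return o+d*((z-o[2])/d[:,2])[:,None]
def bydepth(n,uv,D,s=None):
    o,d=rays(n,uv,s); uv=np.atleast_2d(uv).astype(int); return o+d*D[uv[:,1],uv[:,0]][:,None]
def cloud(n,D,s=None):
    v,u=np.mgrid[:420,:560]; uv=np.c_[u.ravel(),v.ravel()]
    return bydepth(n,uv,D,s).reshape(420,560,3)
def down(yaw): # tool x at yaw in world, z down
    x=np.array([np.cos(yaw),np.sin(yaw),0]); z=np.array([0,0,-1.]); return Ro.from_matrix(np.c_[x,np.cross(z,x),z]).as_quat()
E
python3 - <<'E'
from h import *
np.set_printoptions(precision=4,suppress=True)
D=np.load('pics/top1.png.npy')
for nm,uv in dict(hub=(368,227),d1=(352,220),d2=(392,234),mat=(374,232),screw=(218,200),head=(240,201),col1=(187,206),col2=(256,202),tin=(155,175),spare=(278,135),smallc=(306,198)).items(): print(nm,bydepth('top',uv,D))
D=np.load('pics/scene1.png.npy')
for nm,uv in dict(hub=(195,233),d1=(173,216),d2=(210,240),screwtop=(344,197),screw=(344,207),platen=(341,243)).items(): print(nm,bydepth('scene',uv,D))
s=r.read_state();print(Ro.from_quat(s['eef_rot']).as_matrix())
E
```

```text
hub [[ 0.5365 -0.2351  0.0041]]
d1 [[ 0.5498 -0.1852  0.0437]]
d2 [[ 0.5025 -0.2856  0.0727]]
mat [[ 0.5216 -0.2509  0.0047]]
screw [[0.5688 0.1575 0.2325]]
head [[0.5801 0.1105 0.1724]]
col1 [[0.5692 0.2414 0.1806]]
col2 [[0.5735 0.07   0.1835]]
tin [[0.6925 0.3581 0.0534]]
spare [[0.7945 0.0111 0.0687]]
smallc [[ 0.6214 -0.0626  0.0225]]
hub [[ 0.5486 -0.2221  0.0427]]
d1 [[ 0.5201 -0.2866  0.0703]]
d2 [[ 0.563  -0.1786  0.0363]]
screwtop [[0.5818 0.1587 0.236 ]]
screw [[0.5792 0.1607 0.2035]]
platen [[0.6039 0.161  0.1099]]
[[ 0.8975  0.4411 -0.0004]
 [ 0.4411 -0.8975  0.0011]
 [ 0.0002 -0.0011 -1.    ]]
```

The crank's hub is near (0.535,-0.232) with its grip toward about (0.505,-0.288), and the screw is near (0.573,0.159). Next come near views of both.

```bash
python3 - <<'E'
from h import *
np.set_printoptions(precision=4,suppress=True)
print(r.read_state()['time_s'])
r.reach([0.572,0.159,0.375],down(0.0)); r.hold(0.3)
s,p,D=shot('wrist','w_press.png'); np.save('pics/w_press_s.npy',s,allow_pickle=True); print(s['time_s'],s['eef_pos'],s['joint_positions'])
r.reach([0.535,-0.235,0.19],down(np.deg2rad(64))); r.hold(0.3)
s,p,D=shot('wrist','w_crank.png'); np.save('pics/w_crank_s.npy',s,allow_pickle=True); print(s['time_s'],s['eef_pos'],s['joint_positions'])
E
```

```text
0.15
3.0167 [0.5721 0.1586 0.375 ] [0.1415 0.4211 1.0838 0.     1.6367 1.7129]
4.975 [ 0.5353 -0.2346  0.1902] [-0.5441  0.5066  1.4527 -0.      1.1819 -0.091 ]
```

View pics/w_press.png

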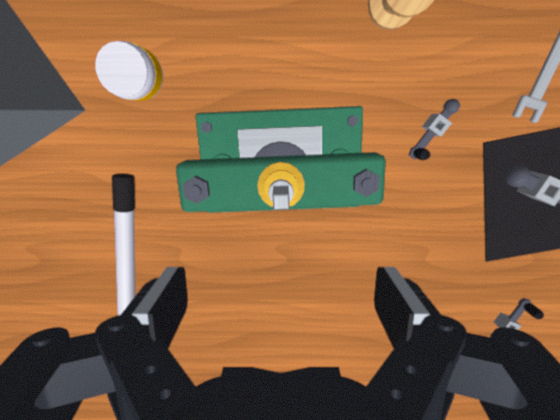

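View pics/w_crank.png

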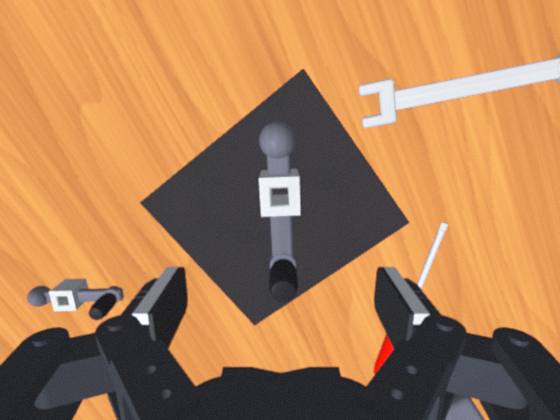

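The press view shows the screw square at about (281,187) on a yellow collar. The crank view shows the white hub top at (279,195), the ball at (277,140) and the grip at (284,278). I'll map both square tops into the world.

```bash
python3 - <<'E'
from h import *
np.set_printoptions(precision=4,suppress=True)
def sq(name,box,z,thr):
    s=np.load(f'pics/w_{name}_s.npy',allow_pickle=True).item()
    im=cv2.imread(f'pics/w_{name}.png'); D=np.load(f'pics/w_{name}.png.npy')
    C=cloud('wrist',D,s); x0,x1,y0,y1=box
    hs=C[y0:y1,x0:x1,2]; print(name,'max z',np.percentile(hs[D[y0:y1,x0:x1]>0],[50,90,98]))
    g=im.min(2); sat=im.max(2).astype(int)-g
    m=np.zeros_like(g); m[y0:y1,x0:x1]=((g>thr)&(sat<40))[y0:y1,x0:x1]*255
    c=max(cv2.findContours(m,cv2.RETR_EXTERNAL,cv2.CHAIN_APPROX_NONE)[0],key=cv2.contourArea)[:,0]
    zc=C[c[:,1],c[:,0],2]
    P=onplane('wrist',c,z,s)[:,:2]
    (cx,cy),(w,h),a=cv2.minAreaRect((P*1000).astype(np.float32)); print(len(c),'centre',cx,cy,'size',w,h,'ang',a)
    return im,C
im,C=sq('crank',(245,315,160,230),0.042,150)
im2,C2=sq('press',(255,305,160,225),0.236,150)
print(C2[178:212:2,281,:])
for z0 in (0.205,0.215,0.228): 
  m=(C2[...,2]>z0)&(C2[...,2]<.25); m[:150]=0;m[230:]=0;m[:,:230]=0;m[:,330:]=0
  print(z0,m.sum(),C2[m].mean(0),np.median(C2[m],0))
cv2.imwrite('pics/crop.png',cv2.hconcat([cv2.resize(im[150:230,240:320],(400,400),interpolation=cv2.INTER_CUBIC),cv2.resize(im2[160:220,250:310],(400,400),interpolation=cv2.INTER_CUBIC)]))
E
```

```text
crank max z [0.0042 0.0414 0.0422]
154 centre 537.365478515625 -229.6544189453125 size 35.219642639160156 34.50885009765625 ang 66.48558044433594
press max z [0.1721 0.217  0.2339]
84 centre 581.58984375 157.7347869873047 size 19.686800003051758 22.865800857543945 ang 89.98570251464844
[[ 0.5837  0.1575  0.1785]
 [ 0.5865  0.1576  0.201 ]
 [ 0.5848  0.1576  0.2022]
 [ 0.583   0.1576  0.2025]
 [ 0.5819  0.1576  0.2058]
 [ 0.5821  0.1577  0.2144]
 [ 0.582   0.1577  0.2213]
 [ 0.5819  0.1577  0.2281]
 [ 0.5811  0.1577  0.2318]
 [ 0.5799  0.1577  0.2338]
 [ 0.5781  0.1577  0.2336]
 [ 0.5765  0.1577  0.2341]
 [ 0.5749  0.1577  0.2344]
 [ 0.5731  0.1577  0.2341]
 [ 0.5712  0.1577  0.2337]
 [ 0.5691  0.1577  0.2326]
 [ 0.4947  0.1569 -0.0013]]
0.205 374 [0.5774 0.158  0.2285] [0.5787 0.1577 0.2323]
0.215 331 [0.5768 0.158  0.2309] [0.5773 0.1577 0.2329]
0.228 274 [0.5758 0.1579 0.2329] [0.5758 0.1577 0.2333]
```

View pics/crop.png

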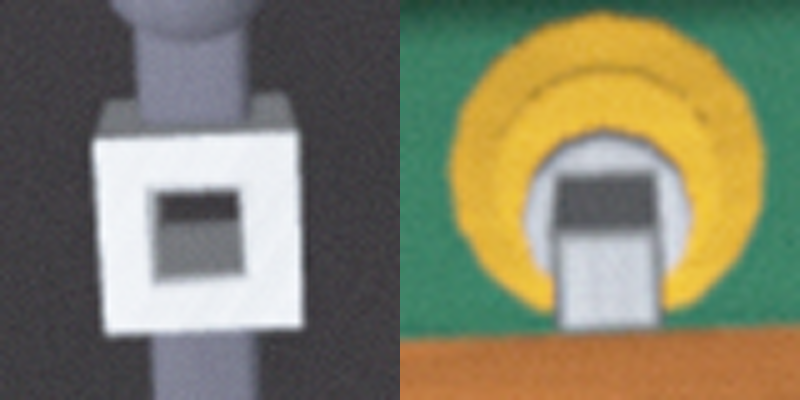

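Screw estimate: shoulder z≈0.202, top ≈0.234, centre ≈(0.575,0.158), yaw about +2°. Hub: (0.537,-0.230), with crank x along about -114°. I'll grasp the hub on its ±y flats, lift it, and look at it in the hand.

```bash
python3 - <<'E'
from h import *
np.set_printoptions(precision=4,suppress=True)
s=np.load('pics/w_press_s.npy',allow_pickle=True).item(); C=cloud('wrist',np.load('pics/w_press.png.npy'),s)
m=(C[...,2]>.207)&(C[...,2]<.227)&(abs(C[...,1]-.158)<.006)&(abs(C[...,0]-.582)<.004)
P=C[m]; print('face',m.sum(),P.mean(0),np.rad2deg(np.polyfit(P[:,1],P[:,0],1)[0]),P[:,1].min(),P[:,1].max())
m=(C[...,2]>.195)&(C[...,2]<.2055)&(abs(C[...,1]-.158)<.02)&(abs(C[...,0]-.58)<.02); P=C[m];print('shoulder',m.sum(),np.median(P[:,2]),P[:,:2].min(0),P[:,:2].max(0))
q=down(np.deg2rad(66)); xy=[.5372,-.2298]
r.reach([*xy,.10],q)
print('stop',r.move_straight([*xy,.036],speed=.08,max_force=12))
command_gripper(.0,60); st=r.read_state(); print(st['eef_pos'],st['grip_width'],st['contact_force'],st['time_s'])
r.move_straight([*xy,.12],speed=.1); r.hold(.3)
s,p,D=shot('wrist','w_hand.png'); np.save('pics/w_hand_s.npy',s,allow_pickle=True); print(s['contact_force'],s['torque'],s['time_s'],s['grip_width'])
E
```

```text
face 71 [0.5818 0.1581 0.2172] -1.642339380319811 0.15226068166731307 0.1639304588412315
shoulder 232 0.2016631262390054 [0.5676 0.1464] [0.5868 0.1697]
stop False
[ 0.5373 -0.2298  0.0365] 0.03307040062900294 [-1.3469  0.5944  5.4405] 6.95
[ 0.1086 -0.3169 -5.1523] [ 0.0497 -0.0257 -0.0092] 8.2417 0.033195115572970856
```

View pics/w_hand.png

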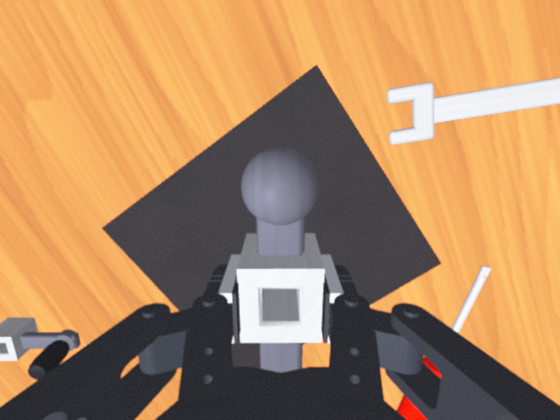

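The crank is held: hub top centre ≈(281,305), bore at (280,304), ball at (280,187), all upright in the jaws. Next I'll measure the hub offset in the tool frame and move above the screw.

```bash
python3 - <<'E'
from h import *
np.set_printoptions(precision=4,suppress=True)
s=np.load('pics/w_hand_s.npy',allow_pickle=True).item(); im=cv2.imread('pics/w_hand.png'); D=np.load('pics/w_hand.png.npy')
g=im.min(2); m=np.zeros_like(g); m[262:348,225:340]=(g>190)[262:348,225:340]*255
c=max(cv2.findContours(m,cv2.RETR_EXTERNAL,cv2.CHAIN_APPROX_NONE)[0],key=cv2.contourArea)[:,0]
zt=s['eef_pos'][2]+.0055
C=cloud('wrist',D,s); print('depth z of hub top',np.median(C[276:284,250:310,2]),zt)
R=Ro.from_quat(s['eef_rot'])
P=R.inv().apply(onplane('wrist',c,zt,s)-s['eef_pos'])[:,:2]*1000
rc=cv2.minAreaRect(P.astype(np.float32)); print('tool frame',rc, P.min(0),P.max(0))
h=np.array(rc[0])/1000
yaw=np.deg2rad(1.7); S=np.array([.5748,.1580])
off=np.array([np.cos(yaw)*h[0]+np.sin(yaw)*h[1], np.sin(yaw)*h[0]-np.cos(yaw)*h[1]])
T=S-off; print('target TCP',T)
q=down(yaw)
r.move_straight([*s['eef_pos'][:2],.24],speed=.2)
r.reach([*T,.285],q); r.hold(.3)
st=r.read_state(); print(st['eef_pos'],st['joint_positions'],st['time_s'],st['contact_force'])
s,p,_=shot('scene','s2.png'); _,p2,_=shot('top','t2.png')
a=cv2.resize(p[150:280,270:420],(400,347)); b=cv2.resize(p2[140:260,150:290],(400,343))[:343]
cv2.imwrite('pics/c2.png',cv2.cvtColor(cv2.hconcat([a[:343],b]),cv2.COLOR_RGB2BGR))
E
```

```text
depth z of hub top 0.12437712916702723 0.12505071919463062
tool frame ((0.6508979797363281, 0.08502578735351562), (33.9046745300293, 33.59048080444336), 89.96215057373047) [-16.1426 -16.8781] [17.4493 17.0481]
target TCP [0.5741 0.1581]
[0.5743 0.1575 0.285 ] [ 0.1391  0.4553  1.2692 -0.      1.4171  1.6809] 10.925 [ 0.6997 -0.1701 -5.27  ]
```

View pics/c2.png

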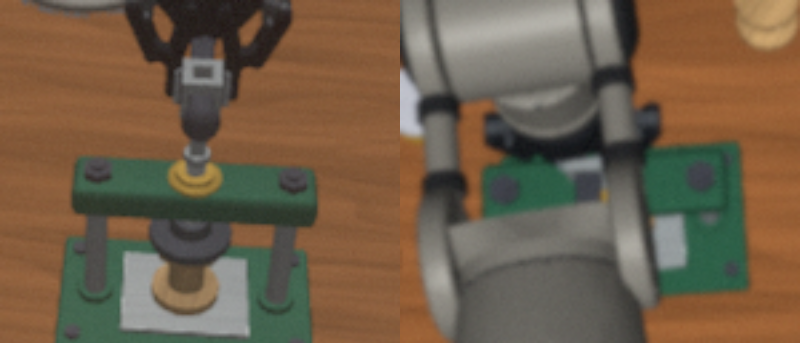

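Crank sits above the screw, aligned as far as this view can tell. Descending under force guard.

```bash
python3 - <<'E'
from h import *
np.set_printoptions(precision=4,suppress=True)
def rd(t=''):
    s=r.read_state(); print(t,s['eef_pos'],s['contact_force'],s['torque'],round(s['time_s'],2)); return s
T=[.5741,.1581]; q=down(np.deg2rad(1.7))
hit=r.move_straight([*T,.262],q,speed=.06,max_force=10); rd(hit)
if not hit:
    hit=r.move_straight([*T,.233],q,speed=.025,max_force=12); rd(hit)
E
```

```text
False [0.5739 0.1581 0.2616] [ 0.1214 -1.1985 -3.8462] [-0.002  -0.027  -0.0028] 11.56
True [0.574  0.1581 0.2349] [-0.7258  0.1068  5.2195] [-0.0436  0.116  -0.0395] 12.61
```

It stopped at TCP z 0.2349 with low side force, against an expected home of 0.2342. I'll release and take the hand grip, then check the seat by image.

```bash
python3 - <<'E'
from h import *
np.set_printoptions(precision=4,suppress=True)
command_gripper(.085); s=r.read_state(); print(s['eef_pos'],s['contact_force'])
x,y,_=s['eef_pos']
r.move_straight([x,y,.33],speed=.2)
q=down(np.deg2rad(1.7))
S=np.array([.5747,.1581]); a=np.deg2rad(181.7); g=S+.07*np.array([np.cos(a),np.sin(a)])
r.move_straight([*g,.33],q,speed=.2); r.hold(.2)
s,p,D=shot('wrist','w3.png'); print(s['eef_pos'],s['time_s'])
C=cloud('wrist',D,s)
m=(C[...,2]>.25)&(C[...,2]<.30)&(np.hypot(*(C[...,:2]-g).transpose(2,0,1))<.03); print('grip',m.sum(),C[m].mean(0),np.percentile(C[m],[2,98],axis=0))
m=(C[...,2]>.225)&(C[...,2]<.25)&(np.hypot(*(C[...,:2]-S).transpose(2,0,1))<.03); P=C[m]; print('hub',m.sum(),P.mean(0),np.percentile(P,[2,50,98],axis=0))
E
```

```text
[0.5731 0.158  0.2329] [-0.4799 -0.726  -0.1244]
[0.5054 0.1559 0.3292] 14.4917
grip 1594 [0.5087 0.1559 0.2714] [[0.4966 0.1452 0.2518]
 [0.5166 0.1667 0.2774]]
hub 4204 [0.5756 0.1582 0.236 ] [[0.5472 0.1421 0.2282]
 [0.5758 0.1582 0.2389]
 [0.6026 0.1743 0.2409]]
```

View pics/w3.png

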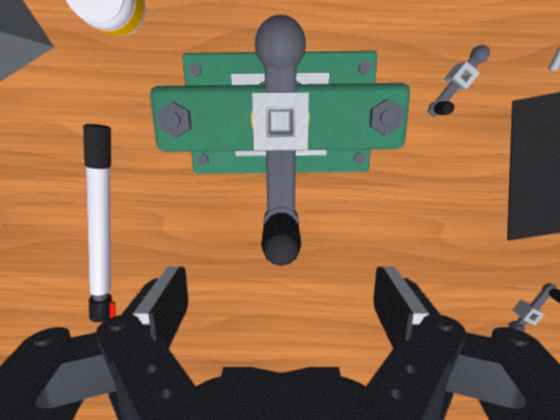

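The crank is seated: hub top is at z≈0.239 with the screw showing through the bore at (281,122), and the hand grip is at (281,240), where expected. I'll grasp the grip and start winding.

```bash
cat > wind.py <<'E'
from h import *
import json
np.set_printoptions(precision=4,suppress=True)
S=np.array([.5747,.1581]); Z0=.266; A0=181.7; q=down(np.deg2rad(A0-180))
def P(w):  # w degrees wound clockwise
    a=np.deg2rad(A0-w); return np.array([*(S+.07*np.array([np.cos(a),np.sin(a)])),Z0-.01*w/360])
def ft(w,n=4):
    a=np.deg2rad(A0-w); t=np.array([np.sin(a),-np.cos(a)]); u=np.array([np.cos(a),np.sin(a)])
    f=[]
    for _ in range(n):
        f.append(r.read_state()['contact_force']); r.hold(.01)
    f=np.median(f,0); return -f[:2]@t, -f[:2]@u, f[2]   # effort, radial, vertical
def ang():
    d=r.read_state()['eef_pos'][:2]-S; return (A0-np.rad2deg(np.arctan2(d[1],d[0])))%360, np.hypot(*d)
def step(w,speed,mf=None):
    return r.move_straight(P(w),q,speed=speed,max_force=mf)
E
python3 - <<'E'
from wind import *
r.move_straight(P(0),q,speed=.12,max_force=12)
print('free',ft(0)); command_gripper(0,40); print('gripped',ft(0),r.read_state()['grip_width'],r.read_state()['time_s'])
for w in range(10,151,10):
    h=step(w,.07,25); f=ft(w,3); a=ang()
    print(w,h,np.round(f,1),np.round(a,4),round(r.read_state()['time_s'],2))
    if h or f[0]>8: break
E
```

```text
free (np.float64(0.3660577791277563), np.float64(0.36979524407871517), np.float64(-0.08646553512277244))
gripped (np.float64(0.6065247545226901), np.float64(-1.0226687385515774), np.float64(1.6220183855871289)) 0.022813042833931395 15.875
10 False [0.6 0.3 2.9] [10.4945  0.0698] 16.23
20 False [0.1 0.1 3.5] [20.2496  0.0699] 16.57
30 False [0.4 0.2 3.8] [30.152  0.07 ] 16.93
40 False [0.6 0.1 4.2] [40.1495  0.0701] 17.27
50 False [ 0.1 -0.8  5.2] [50.2159  0.0702] 17.62
60 False [ 0.7 -1.   4.8] [60.2808  0.0703] 17.98
70 False [ 1.  -1.3  5.7] [70.2586  0.0704] 18.32
80 False [ 0.8 -1.2  5.4] [80.2176  0.0704] 18.68
90 False [ 0.7 -0.7  5.2] [90.1664  0.0705] 19.02
100 False [ 1.2 -0.5  5.1] [100.1159   0.0706] 19.38
110 False [ 0.7 -1.7  5.2] [110.0997   0.0707] 19.73
120 False [ 0.5 -1.5  5.2] [120.1887   0.0707] 20.07
130 False [ 0.8 -1.9  5.1] [130.2358   0.0708] 20.43
140 False [ 0.9 -2.6  5. ] [140.1923   0.0708] 20.77
150 False [ 1.4 -1.9  4.6] [150.0882   0.0708] 21.12
```

The winding tracks well. Static effort is ≈0.7 N because friction relaxes at each stop. I'll continue to 10 degrees past the onset of load, then use fine steps.

```bash
python3 - <<'E'
from wind import *
k=0
for w in range(160,441,10):
    h=step(w,.08,14); f=ft(w,3); a=ang()
    print(w,h,np.round(f,1),np.round(a,4),round(r.read_state()['time_s'],2))
    k=k+1 if f[0]>2.6 else 0
    if h or f[0]>3.4 or k>=2: break
E
```

```text
160 False [ 1.1 -1.7  4.7] [160.1014   0.0708] 21.45
170 False [ 1.7 -2.2  4.7] [170.1149   0.0708] 21.77
180 False [ 1.2 -2.3  4.6] [180.0726   0.0707] 22.1
190 False [ 1.3 -2.7  4.7] [190.0804   0.0706] 22.43
200 False [ 1.  -2.2  5.3] [200.0353   0.0705] 22.75
210 False [ 1.5 -2.1  5.3] [209.9716   0.0704] 23.07
220 False [ 2.8 -1.5  5.3] [219.7775   0.0703] 23.4
230 False [ 3.4 -0.8  6.4] [229.6145   0.0702] 23.73
```

```bash
python3 - <<'E'
from wind import *
for w in range(234,275,4):
    h=step(w,.03,12); f=ft(w,6); a=ang()
    print(w,h,np.round(f,1),np.round(a,4),round(r.read_state()['time_s'],2))
    if h or f[0]>4.6: break
_,p,_=shot('scene','s4.png'); c=cv2.resize(p[190:290,280:400],(720,600),interpolation=cv2.INTER_CUBIC); cv2.imwrite('pics/c4.png',cv2.cvtColor(c,cv2.COLOR_RGB2BGR))
E
```

```text
234 False [ 5.3 -1.   5.7] [233.1167   0.0701] 24.09
```

View pics/c4.png

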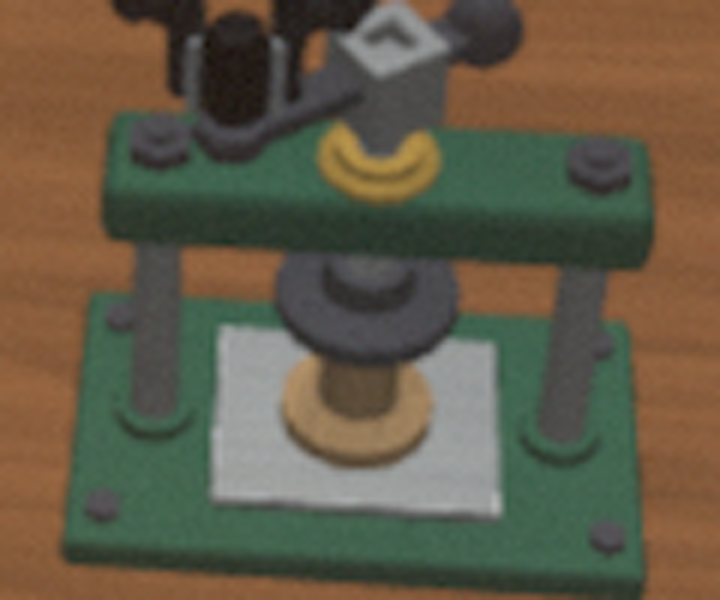

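The view shows the platen on the spool, but the slow-step effort reads differently because less friction relaxes. I'll continue in slow 4° steps watching the trend: +0.46 N per step once home, with a cap of 7.6 N.

```bash
python3 - <<'E'
from wind import *
for w in range(238,263,4):
    h=step(w,.03,12); f=ft(w,6); a=ang()
    print(w,h,np.round(f,1),np.round(a,4),round(r.read_state()['time_s'],2))
    if h or f[0]>7.4: break
E
```

```text
238 False [ 6.1 -1.1  5.3] [236.9986   0.0701] 24.51
242 False [ 6.4 -0.2  5.1] [240.8966   0.0701] 24.88
246 False [ 7.  -0.2  4.9] [244.8362   0.07  ] 25.24
250 False [ 6.8 -0.2  5. ] [248.735   0.07 ] 25.61
254 False [7.5 0.4 4.5] [252.6363   0.0699] 25.98
```

Effort climbs about 0.4 N per 4°, consistent with the flange being home from roughly 219° (≈170 N now). I'll take one more step to about 190 N, release, and look at the hub for the regrasp.

```bash
python3 - <<'E'
from wind import *
print(step(258,.03,12),np.round(ft(258,6),1),ang()); r.hold(.2); print(np.round(ft(258,6),1))
command_gripper(.085); print('rel',np.round(ft(258),1),ang())
p=r.read_state()['eef_pos']; r.move_straight([*p[:2],.35],speed=.2)
r.reach([*S,.345],down(np.deg2rad(105))); r.hold(.25)
s,im,D=shot('wrist','w5.png'); print(s['eef_pos'],s['time_s'],s['joint_positions'][5])
C=cloud('wrist',D,s); z=C[...,2]; d=np.hypot(C[...,0]-S[0],C[...,1]-S[1])
m=(z>.25)&(z<.29)&(d<.1); gp=np.percentile(C[m],[3,97],axis=0); print('grip',m.sum(),gp,gp.mean(0))
g=im.min(2); mm=((g>130)&(d<.03)&(z>.222)&(z<.245)).astype(np.uint8)
c=max(cv2.findContours(mm,0,1)[0],key=cv2.contourArea)[:,0]; Pw=onplane('wrist',c,.232,s)[:,:2]*1000
print('hub',cv2.minAreaRect(Pw.astype(np.float32)),np.median(z[mm>0]))
b=gp.mean(0)[:2]-S; print('yaw by grip',np.rad2deg(np.arctan2(b[1],b[0])))
E
```

```text
False [7.8 0.6 4. ] (np.float64(256.5531451934502), np.float64(0.0698817948735952))
[8.  0.2 4.6]
rel [ 0.1  0.4 -0.4] (np.float64(258.07701535296854), np.float64(0.07004308384190447))
[0.5747 0.158  0.345 ] 29.6 -0.12161784589408427
grip 1117 [[0.5898 0.0871 0.2514]
 [0.6104 0.106  0.2707]] [0.6001 0.0965 0.2611]
hub ((575.1061401367188, 158.24110412597656), (34.12726974487305, 35.12943649291992), 21.940664291381836) 0.23284170775966478
yaw by grip -67.61369385311491
```

View pics/w5.png

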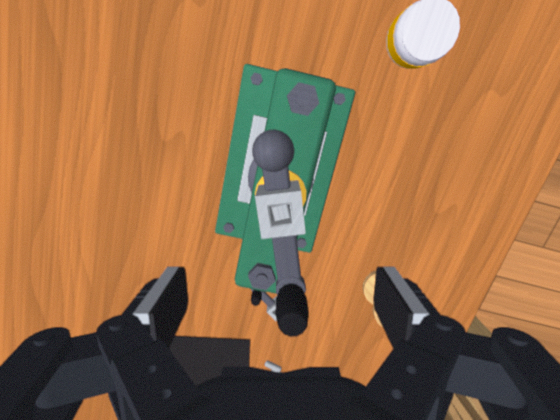

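The crank sprang back about 7° (yaw ≈ -68°, hub top at z≈0.233, image (280,213)), consistent with ~190 N relaxing to ~155 N. I'll regrasp the hub at that yaw and lift straight off.

```bash
python3 - <<'E'
from h import *
np.set_printoptions(precision=4,suppress=True)
def rd(t=''):
    s=r.read_state(); print(t,s['eef_pos'],s['contact_force'],s['torque'],s['grip_width'],round(s['time_s'],2)); return s
H=np.array([.5749,.1581]); y=np.deg2rad(112); q=down(y)
r.reach([*H,.29],q); print(r.move_straight([*H,.2275],q,speed=.08,max_force=10)); rd('down')
command_gripper(0,40); rd('grip')
print(r.move_straight([*H,.24],q,speed=.03,max_force=25)); rd('lift')
E
```

```text
False
down [0.5753 0.1582 0.2282] [-0.1844  0.6298  0.3229] [ 0.0502 -0.0178 -0.0217] 0.084713855831479 30.92
grip [0.5747 0.158  0.2278] [-2.367  -0.7976  3.7743] [-0.1187  0.3645  0.0209] 0.03336618814072337 31.43
False
lift [0.5747 0.158  0.24  ] [ 0.2347 -1.5233 -8.1591] [-0.1533 -0.0661  0.0185] 0.033411959405934666 32.0
```

```bash
python3 - <<'E'
from h import *
np.set_printoptions(precision=4,suppress=True)
def rd(t=''):
    s=r.read_state(); print(t,s['eef_pos'],s['contact_force'],s['grip_width'],round(s['time_s'],2)); return s
q=down(np.deg2rad(112)); H=[.5749,.1581]
r.move_straight([*H,.30],q,speed=.07,max_force=30); rd('off')
M=[.5360,-.2320]; q2=down(np.deg2rad(66))
r.reach([*M,.16],q2); r.hold(.2); rd('over')
r.move_straight([*M,.05],q2,speed=.1)
r.hold(.2); print(r.move_straight([*M,.035],q2,speed=.02,max_force=6)); s=rd('set'); r.hold(.3); rd()
command_gripper(.085); rd('open')
p=s['eef_pos']; r.move_straight([p[0],p[1],.18],speed=.1); r.hold(.3)
s,im,D=shot('wrist','w6.png'); C=cloud('wrist',D,s); z=C[...,2]
d=np.hypot(C[...,0]-M[0],C[...,1]-M[1]); m=(z>.038)&(z<.046)&(d<.024)&(im.min(2)>150); print('hub',m.sum(),C[m].mean(0),s['time_s'])
P=C[m]; A=np.c_[P[:,:2]-P[:,:2].mean(0),np.ones(len(P))]; print('tilt',np.linalg.lstsq(A,P[:,2],rcond=None)[0][:2])
_,p2,_=shot('scene','s6.png')
cv2.imwrite('pics/c6.png',cv2.cvtColor(cv2.hconcat([cv2.resize(im,(400,300)),cv2.resize(p2[130:350,80:400],(400,300))]),cv2.COLOR_RGB2BGR))
E
```

```text
off [0.5747 0.1581 0.2994] [ 0.1775  0.3789 -4.7064] 0.03319658914121225 33.01
over [ 0.5365 -0.2311  0.1604] [ 0.0697  0.3802 -4.1613] 0.03364199934050915 34.75
True
set [ 0.5358 -0.2319  0.0362] [-0.9714 -0.3211  5.0179] 0.03379612338898401 36.86
 [ 0.5358 -0.2318  0.0362] [-0.5204  0.4516  5.294 ] 0.0333298489971969 37.16
open [ 0.5347 -0.2312  0.0348] [-0.0297 -0.3722  0.0442] 0.08498069690841804 37.72
hub 1305 [ 0.5366 -0.2309  0.0412] 39.6167
tilt [0.0003 0.0008]
```

View pics/c6.png

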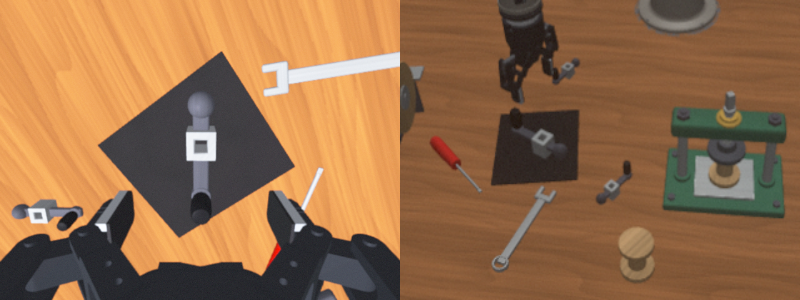

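The crank stands upright near the mat's centre (hub at (200,145) in the left picture), the platen is down on the spool, and the bench things are in place. Handing in.

```bash
python3 -c "
from h import *
r.hold(.2); print(r.finish_job())"
```

```text
the job is handed in; nothing more can be done
None
```

I fitted the crank to the press screw, wound the flange home and clamped it. The crank is back on the mat, and I handed the job in at about 40 s of the 72 s allowed. No verdict is reported.

- **Fitting:** The force guard (12 N) stopped the descent at the expected height. The near view showed the hub fully down on the square with the screw end in its bore.
- **Winding:** I turned the crank about 257° clockwise by its hand grip. The load began to climb at about 219°, and the last step read 7.8–8.0 N at the grip, which I estimate at about 190 N of clamping.
- **After letting go:** The crank sprang back about 7°, so the clamp should hold roughly 150 N. I inferred this from the springback and the stated friction; I could not measure the clamping force directly.
- **Putting back:** I lifted the crank straight off and set it down under a 6 N force guard. The last pictures show the hub flat on the mat (tilt under 0.001 rad), the platen down on the spool, and the things in view (wrench, screwdriver, spare spool) in place. The pump and grease tin were outside those crops, but I made no contact near them.

The effort readings after the early fast steps were only about 1 N, because friction relaxes when the hand stops. They did not compare directly with the later slow steps, so the point where the flange came home is known only to about 10°.

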